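Uncover and wet the whetstone

ROBOT

A 6-joint arm with a two-finger parallel gripper is mounted at the origin on the work surface. World frame = base frame: x ahead of the robot, y to its left, z up, the work surface at z = 0. Lengths are in m, angles in rad, forces in N, time in s.
With the tool pointing down it reaches from about 0.35 to 0.725 m from the base axis. Payload 6 kg.
Tool frame: the origin (TCP) lies on the centre line of the jaws, within the pads' length; the fingertips stand bot.tcp_to_tips ahead of it and the grasp point (between the pads) lies 6 mm ahead of it (bot.tcp_to_tips is the distance from the TCP to the fingertips, in m); z points along the fingers, y is the line along which they close (so a half turn about z gives the same grasp; the last joint's range is limited). The gripper opens to 85 mm and grips with 20 to 120 N. Pads are 22 mm wide; open, the fingers measure 114 mm over their backs; the gripper's body (76 mm by 85 mm) begins 54 mm behind the grasp point. The pads swing forward as they close: fully open they stand 13 mm farther back than shut.
Start: joints at [-0.801, 0.04, 0.085, 0, -1.615, -0.334], TCP at [0.253, -0.544, 0.256] pointing down, gripper open.
Joint ranges: [-2.56, 2.56], [-1.29, 2.01], [-1.08, 1.49], [-3.29, 1.98], [-2.81, -0.18], [-2.99, 2.99]. Speed limits (rad/s): [2.57, 2.57, 3.01, 3.14, 3.14, 3.14].

INTERFACE

Orientations are given as a unit quaternion [x, y, z, w].
In Python, from cell import bot gives the robot as it stands.
- The arm moves only by the tool send_rows, never from a script. Its argument "motion" is text: rows parted by semicolons, each of 7 numbers parted by spaces: the opening, from -1 (shut) to 1 (fully open), then the shift along the world's x, y, z in units of 750 mm (1.0 is 750 mm), then the turn, a rotation vector about the world's x, y, z in units of 180 degrees (1.0 is 180 degrees). In form: hand tx ty tz wx wy wz; .... A call has 1 to 20 rows; each row is the pose to reach, as a shift and turn from the pose commanded when the call began, turning the shorter way round; what a row does not reach only later rows make up. A row lasts 1/12 s, in which the tool goes at most 41.7 mm and 7.16 degrees, less where a joint would pass 70% of its speed; a pose out of reach is approached as far as the arm can. A call with a number of a shift or a turn outside -1 to 1 is refused whole. A call with a gripper value outside its range is refused whole. The fingers move at their own pace and stop on an object; "grip_force" is the grip in N (left out, the last holds). Time passes only in rows, so rows that repeat a pose let the fingers close. It gives the time, the measured TCP pose, the force, the opening and the grip force at its end, in the units of the state.
- bot.state(): the state, without advancing time (a new reading comes with each control period).
- bot.capture(name): name is "scene" or "top" or "wrist"; returns a dict with "img" (420x560x3 uint8, red, green, blue), "range_z" (420x560 float32, m along the optical axis (not along the pixel's ray), 0 where there is no reading), "fov_y" (degrees; the focal length in pixels is half the picture's height over the tangent of half this angle, whatever the lens; pixels are square), "cx", "cy" (the principal point, pixels), "k1" (the pictures are not rectified: a ray, as slopes to the right and down, at radius r is drawn at 1 + k1 r^2 times it, then the intrinsics apply), "extrinsics" (4x4, takes a point from world to camera coordinates). Camera axes: x right, y up, looking along -z (the intrinsics and any distortion apply to the point x, -y, -z); pixel columns grow to the right and rows downward; lengths in m; the calibration is good to about 2 mm. A picture is of the moment at which its call begins.
- bot.job_done(): hands the job in; it is judged then, once.
The state is a dict: "time_s": time; "joints": joint angles; "joint_vel": joint speeds; "tau": joint torques, N m; "ee_pos": TCP position; "tcp_rot": TCP orientation; "wrist_force": force on the tool from outside, world axes, zero at the start; "wrist_torque": the same for the moment, N m; "grip_width": finger opening in m; "grip_force": force on a finger pad.
Only numpy, scipy, OpenCV 4.12 (cv2) and the standard library are available. Lean on these libraries where they do the work, as an engineer would, in place of code of your own. Each camera call takes 0.05 s, during which the arm holds its last target. There are 200 camera calls.

TASK

Pry the loose white cover up off the blue whetstone trough by its orange tab and leave it standing on the trough's back ledge, tab uppermost, leaning back against the steel rest. Then wet the stone: press the red nozzle cap of the sprayer fully down and let it spring back (never while the trough is still covered). Do not drop the cover onto the bench, and leave the strop block, the tin and the caliper where they lie.

Things in the scene. Friction and masses are not known exactly. Their poses are not given: they have to be found in the camera images.
- trough: Fixed blue open-topped trough holding a terracotta whetstone: 110 (x) x 220 (y) x 80 mm high, on a black foot plate 150 x 236 x 6 mm. Origin: centre of its underside on the bench; z up; its front (-x) faces roughly the robot's right (world -y). Behind the mouth its rear rim is a flat ledge, x = 43 to 69 mm, at z = 80 mm.
- rest_foot (a point): Middle of the foot of the steel rest behind the trough, at the back of the ledge: x = 69, z = 80 mm in the trough's frame. From there two bars (14 mm wide, at y = +-70 mm, joined by a crossbar near the top) rise to z = 180 mm, leaning 18 degrees back to +x.
- cover: Loose flat white plate, 116 (x) x 206 (y) x 6 mm, about 200 g, lying on the trough's rim; no hinge. An orange tab, 36 long, 90 wide, 6 mm thick, continues it to -x and overhangs the front wall, underside 80 mm above the bench. Origin: centre of the white plate's underside; z: normal of its upper face. Lifted at the tab it tips about its rear edge; tipped 108 degrees it leans on the rest.
- cover_tab (a point): Middle of the free (front) edge of the orange tab, on its underside: 94 mm to -x of the cover's origin.
- cover_back (a point): Middle of the cover's rear edge, on its underside: 58 mm to +x of the cover's origin.
- sprayer: Fixed white spray bottle, 68 mm diameter, with a blue band, on a dark round base 100 mm across, standing off the trough's front, towards its far end. Origin: centre of its underside; the spout points along its -y, to the trough. Without the nozzle cap it is 164 mm tall.
- nozzle_top (a point): Centre of the flat top of the red nozzle cap, 42 mm diameter, 18 mm thick, on the sprayer's axis: 197 mm above the bench when up. A short red spout 10 mm thick reaches 37 mm from the axis. It moves down with the cap.
- nozzle (a joint): Travel of the nozzle cap, m: 0 up, 0.010 fully down; a spring returns it. It takes about 3 N to start and 7 N to hold fully down.
- strop: Bystander: loose wooden strop block with a green top, 170 (x) x 56 x 23 mm. Origin: centre of its underside.
- tin: Bystander: loose round brass-coloured honing paste tin, 64 mm diameter, 45 mm high. Origin: centre of its underside.
- caliper: Bystander: loose digital caliper lying flat, 190 mm long (x), steel beam 16 mm wide with a black display body 60 x 32 x 13 mm and jaws to +y. Origin: middle of the beam at its underside.
There are look-alikes about, which are no part of the job. Leave any brown look-alike of the sprayer alone.

How it is judged:
By the outcome, as a careful person would: the job done as asked, in the order asked, and still so for the second after the job is handed in, with the robot touching nothing.
It also fails if it takes over 45 s, if anything falls off the work surface, if the arm or the gripper's body presses on something with over 40 N, if the wrist force passes 120 N, or if a joint passes its speed limit or range.

## Working session

There is one attempt and no reset: what is moved stays moved. The work goes in short steps, Python scripts to look and compute and a tool call to move; the robot and the scene stay as the last step left them, time stands still between calls to the robot, and variables do not carry over. Pictures are saved under pics/ and viewed, at most 13 in all, crops included, and the job is handed in when it is done.

Besides the shell and the picture viewer there is one more tool, called by a JSON object that holds its "fn" and its "kwargs". send_rows: Moves the arm, as the interface text tells. Its arguments: {"type":"object","properties":{"motion":{"type":"string"},"grip_force":{"type":"number"}},"required":["motion"]}

```bash
ls; mkdir -p pics
cat > h.py <<'E'
import numpy as np, cv2
from cell import bot
def cap(n):
    c=bot.capture(n); return c
def save(c,f): cv2.imwrite('pics/'+f,cv2.cvtColor(c['img'],cv2.COLOR_RGB2BGR))
def pts(c):
    h,w=c['range_z'].shape
    f=h/2/np.tan(np.radians(c['fov_y'])/2)
    K=np.array([[f,0,c['cx']],[0,f,c['cy']],[0,0,1.]])
    u,v=np.meshgrid(np.arange(w),np.arange(h))
    uv=np.stack([u,v],-1).reshape(-1,1,2).astype(float)
    n=cv2.undistortPoints(uv,K,np.array([c['k1'],0,0,0.])).reshape(h,w,2)
    d=c['range_z']
    P=np.stack([n[...,0]*d,-n[...,1]*d,-d],-1)
    E=np.array(c['extrinsics']); Ei=np.linalg.inv(E)
    W=P@Ei[:3,:3].T+Ei[:3,3]
    W[d==0]=np.nan
    return W
E
python3 - <<'E'
from h import *
print(bot.state(), bot.tcp_to_tips)
for n in ['scene','top']:
    c=cap(n); save(c,n+'0.png'); np.save(n+'.npy',{**c,'W':pts(c)},allow_pickle=True)
    print(n,c['fov_y'],c['cx'],c['cy'],c['k1'],np.linalg.inv(c['extrinsics'])[:3,3],(c['range_z']==0).mean())
E
```

```text
pics
{'time_s': 0.0, 'joints': array([-8.01311647e-01,  4.08377792e-02,  8.37844860e-02, -4.86475449e-04,
       -1.61551876e+00, -3.33706281e-01]), 'joint_vel': array([-0.00025241, -0.00139907, -0.00065309,  0.00039983, -0.00202546,
       -0.00126142]), 'tau': array([-2.22412996e-04, -3.68195701e+01,  3.47409296e+01,  6.93201631e+00,
       -5.23723313e-03, -1.16724823e-05]), 'ee_pos': array([ 0.25322829, -0.54361686,  0.25524516]), 'tcp_rot': array([-2.16179529e-01,  9.76353196e-01,  8.83527219e-04, -2.58316552e-04]), 'wrist_force': array([ 0.27939804,  0.27086895, -0.57814405]), 'wrist_torque': array([ 0.0325784 , -0.01995554, -0.00817376]), 'grip_force': 0.0, 'grip_width': 0.08546181064606989} 0.025
scene 52.2682871037057 276.72262306991513 211.08419753525226 -0.0674411187244368 [1.44254198 0.20196782 0.81240596] 0.004056122448979592
top 48.29543067695371 272.52098309297264 203.90813923686588 -0.09640600546636666 [0.34211777 0.02561918 1.35166772] 0.0038860544217687075
```

View pics/scene0.png

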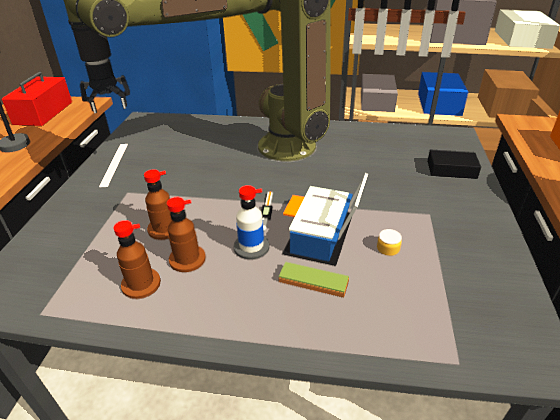

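View pics/top0.png

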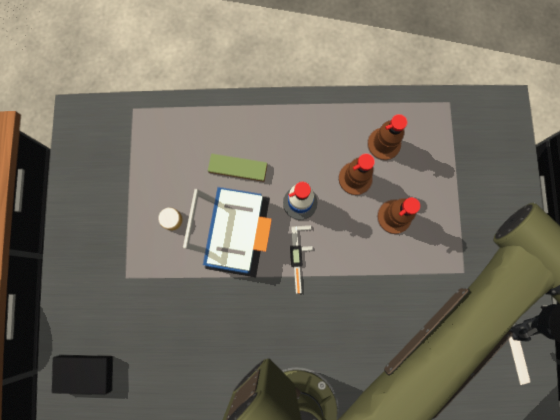

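The scene shows the trough with its white cover (top view, about 236,230), the orange tab (262,234) and the blue-banded sprayer with its red cap at (302,190). Three brown look-alikes stand at (398,122), (365,162) and (410,206). The caliper is at (297,258), close in front of the tab; the strop is at (238,167) and the tin at (170,218).

Run:
```python
from h import *
for n in ['top','scene']:
    d=np.load(n+'.npy',allow_pickle=True).item(); W=d['W']; hsv=cv2.cvtColor(d['img'],cv2.COLOR_RGB2HSV)
    H,S,V=[hsv[...,i].astype(int) for i in range(3)]
    x,y,z=W[...,0],W[...,1],W[...,2]
    reg=(x>0.2)&(x<0.9)&(y>-.25)&(y<.45)
    def rep(nm,m):
        m=m&reg; P=W[m]
        if len(P)<5: print(n,nm,len(P));return
        r=cv2.minAreaRect((P[:,:2]*1000).astype(np.float32))
        print(n,nm,len(P),'med',np.round(np.nanmedian(P,0),4),'z5-95',np.round(np.nanpercentile(P[:,2],[5,95]),3),'rect mm',np.round(r[0],1),np.round(r[1],1),round(r[2],1))
    rep('tab',(H>8)&(H<22)&(S>180)&(V>150)&(z>.07)&(z<.1))
    rep('plate',(S<50)&(V>120)&(z>.078)&(z<.094)&(y>0))
    rep('redtop',((H<6)|(H>174))&(S>180)&(z>.19)&(z<.205))
    rep('restupper',(z>.12)&(z<.2)&(S<60)&(y>.12))
    rep('caliper',(z>.003)&(z<.03)&(abs(y-.02)<.09)&(x<.5)&(x>.25)&(S<80))
    rep('blue',(H>95)&(H<125)&(S>150)&(z>.075)&(z<.09)&(y>.05))
    rep('sprayer base',(z>.003)&(z<.02)&(V<90)&(abs(y-.01)<.08)&(x>.45)&(x<.65))
```

```text
top tab 371 med [0.4854 0.0839 0.0847] z5-95 [0.081 0.089] rect mm [485.2  83.4] [31.4 89.6] 79.7
top plate 3169 med [0.498  0.1599 0.085 ] z5-95 [0.081 0.089] rect mm [497.2 125.9] [214.9 218.5] 79.1
top redtop 401 med [ 0.6342 -0.1674  0.1959] z5-95 [0.192 0.2  ] rect mm [ 634.9 -136.3] [ 69.3 306.9] 32.7
top restupper 421 med [0.5151 0.2608 0.174 ] z5-95 [0.13 0.18] rect mm [516.8 255.8] [ 27.9 155.4] 79.9
top caliper 991 med [ 0.4178 -0.0037  0.0058] z5-95 [0.003 0.014] rect mm [375.   20.2] [179.  248.8] 89.9
top blue 129 med [0.4747 0.2192 0.079 ] z5-95 [0.076 0.083] rect mm [480.6 213.2] [243.8 102.6] 18.5
top sprayer base 275 med [ 0.5565 -0.0201  0.0096] z5-95 [0.004 0.016] rect mm [545.2  24.9] [166.9 166.7] 73.0
scene tab 262 med [0.4929 0.0832 0.0856] z5-95 [0.083 0.091] rect mm [622.3 -59.8] [ 75.3 487.9] 43.1
scene plate 1896 med [0.5113 0.1589 0.0854] z5-95 [0.083 0.088] rect mm [507.6 130.2] [219.  239.4] 80.1
scene redtop 358 med [ 0.6402 -0.1637  0.1962] z5-95 [0.191 0.198] rect mm [ 637.8 -132.5] [ 69.8 317.9] 32.4
scene restupper 232 med [0.5476 0.2581 0.1756] z5-95 [0.126 0.18 ] rect mm [514.9 257.3] [ 26.2 160.9] 79.3
scene caliper 224 med [ 0.4255 -0.0033  0.0089] z5-95 [0.003 0.014] rect mm [377.5  30. ] [238.3 161.8] 5.1
scene blue 318 med [0.5838 0.2117 0.0789] z5-95 [0.076 0.082] rect mm [501.9 169.9] [122.3 225.5] 79.5
scene sprayer base 195 med [ 5.941e-01 -4.000e-04  7.500e-03] z5-95 [0.004 0.013] rect mm [540.6   2.5] [179.8 153.6] 7.5
```

Run:
```python
from h import *
for n in ['top','scene']:
    d=np.load(n+'.npy',allow_pickle=True).item(); W=d['W']; hsv=cv2.cvtColor(d['img'],cv2.COLOR_RGB2HSV)
    H,S,V=[hsv[...,i].astype(int) for i in range(3)]
    x,y,z=W[...,0],W[...,1],W[...,2]
    red=((H<6)|(H>174))&(S>180)&(y>-.08)&(y<.08)&(x>.4)&(x<.7)&(z>.192)
    P=W[red]; (cx,cy),r=cv2.minEnclosingCircle((P[:,:2]*1000).astype(np.float32)); print(n,'cap',len(P),cx,cy,r,np.median(P,0))
    b=(H>95)&(H<125)&(S>150)&(abs(y)<.08)&(x>.45)&(x<.65)&(z>.02); P=W[b]; print(' band',len(P),np.percentile(P,[2,50,98],axis=0).round(3).tolist())
    m=(z>.17)&(z<.19)&(y>.2)&(y<.3)&(x>.4)&(x<.65); P=W[m]; print(' rest top',np.polyfit(P[:,0],P[:,1],1),P.mean(0).round(4))
    t=(H>8)&(H<22)&(S>180)&(V>150)&(z>.076)&(z<.094)&(y>.05)&(y<.12); P=(W[t][:,:2]*1000).astype(np.float32); r=cv2.minAreaRect(P); print(' tab',np.round(r[0],1),np.round(r[1],1),r[2])
    pl=(S<60)&(V>60)&(z>.08)&(z<.09)&(y>.07)&(y<.24)&(x>.37)&(x<.64); pl=cv2.morphologyEx(pl.astype(np.uint8),cv2.MORPH_OPEN,np.ones((5,5)))>0
    P=(W[pl][:,:2]*1000).astype(np.float32); r=cv2.minAreaRect(P); print(' plate',np.round(r[0],1),np.round(r[1],1),r[2])
    ca=(z>.004)&(z<.03)&(abs(y)<.06)&(x>.25)&(x<.48); P=W[ca]; print(' cal',np.percentile(P,[2,50,98],axis=0).round(3).tolist())
```

```text
top cap 177 581.4878540039062 -16.959285736083984 24.328046798706055 [ 0.58059314 -0.02295032  0.19588292]
 band 45 [[0.548, -0.047, 0.043], [0.551, -0.016, 0.06], [0.568, 0.009, 0.082]]
 rest top [-0.18389277  0.35763282] [0.5158 0.2628 0.1762]
 tab [485.2  83.4] [31.4 89.6] 79.67135620117188
 plate [499.5 159.5] [116.4 208. ] 78.42200469970703
 cal [[0.278, -0.053, 0.004], [0.415, -0.01, 0.009], [0.476, 0.046, 0.017]]
scene cap 143 581.5184936523438 -13.702072143554688 27.33615493774414 [ 0.58594745 -0.01993757  0.19614962]
 band 375 [[0.585, -0.048, 0.038], [0.613, -0.011, 0.065], [0.62, 0.013, 0.09]]
 rest top [-0.18190866  0.35918504] [0.5248 0.2637 0.1775]
 tab [-210.   112.2] [  44.6 1483.2] 87.75656127929688
 plate [498.4 160.3] [118.5 210.2] 79.40386962890625
 cal [[0.326, -0.022, 0.005], [0.42, -0.006, 0.01], [0.474, 0.01, 0.015]]
```

```bash
cat >> h.py <<'E'
from scipy.spatial.transform import Rotation as Ro
A=np.radians(79.6); ux=np.array([np.cos(A),np.sin(A),0]); uy=np.array([-np.sin(A),np.cos(A),0]); uz=np.array([0,0,1.])
O=np.array([.499,.159,.080])
def pose(th,gx,gy,gz=3,sh=(0,0,0),psi=0):
    "grasp at cover coords (mm), cover tipped th deg about rear edge; sh: shift mm in trough axes. -> TCP pos, R"
    t=np.radians(th); ex=np.cos(t)*ux-np.sin(t)*uz; n=np.sin(t)*ux+np.cos(t)*uz
    piv=O+.058*ux+(sh[0]*ux+sh[1]*uy+sh[2]*uz)/1000
    g=piv+((gx-58)*ex+gy*uy+gz*n)/1000
    p=np.radians(psi); z=np.cos(p)*ex+np.sin(p)*uy; x=np.cross(n,z)
    R=np.column_stack([x,n,z]); return g-.006*z,R
def rows(L):
    s=bot.state(); R0=Ro.from_quat(s['tcp_rot']).as_matrix(); p0=s['ee_pos']
    for p,R in L:
        rv=Ro.from_matrix(R@R0.T).as_rotvec()/np.pi
        print(np.round(np.r_[(p-p0)/.75,rv],4), 'tcp',p.round(3),'deg',round(np.linalg.norm(rv)*180,1))
E
python3 - <<'E'
from h import *
C=pose(0,-72,20)[0]
def at(th,off): # orientation th, but grasp located relative to flat tab
    R=pose(th,-72,20)[1]; g=O-.072*ux+.02*uy+.003*uz+(off[0]*ux+off[1]*uy+off[2]*uz)/1000
    return g-.006*R[:,2],R
rows([at(35,(-80,0,110)),at(35,(-80,0,30)),at(35,(-60,0,0)),at(35,(0,0,0)),pose(35,-80,20)])
E
```

```text
[ 0.2637  0.7359 -0.0786  0.3071  0.0392 -0.1811] tcp [0.451 0.008 0.196] deg 64.6
[ 0.2637  0.7359 -0.1852  0.3071  0.0392 -0.1811] tcp [0.451 0.008 0.116] deg 64.6
[ 0.2685  0.7621 -0.2252  0.3071  0.0392 -0.1811] tcp [0.455 0.028 0.086] deg 64.6
[ 0.2829  0.8408 -0.2252  0.3071  0.0392 -0.1811] tcp [0.465 0.087 0.086] deg 64.6
[ 0.2874  0.8653 -0.1204  0.3071  0.0392 -0.1811] tcp [0.469 0.105 0.165] deg 64.6
```

{"fn": "send_rows", "kwargs": {"motion": "0.4 0.1 0.3 0.02 0.15 0.02 -0.09;0.4 0.1 0.3 0.02 0.15 0.02 -0.09;0.4 0.1 0.3 0.02 0.15 0.02 -0.09;0.4 0.1 0.3 0.02 0.15 0.02 -0.09;0.4 0.1 0.3 0.02 0.15 0.02 -0.09;0.4 0.1 0.3 0.02 0.15 0.02 -0.09;0.4 0.22 0.68 0.02 0.307 0.039 -0.181;0.4 0.22 0.68 0.02 0.307 0.039 -0.181;0.4 0.22 0.68 0.02 0.307 0.039 -0.181;0.4 0.22 0.68 0.02 0.307 0.039 -0.181;0.4 0.22 0.68 0.02 0.307 0.039 -0.181;0.4 0.22 0.68 0.02 0.307 0.039 -0.181;0.4 0.22 0.68 0.02 0.307 0.039 -0.181;0.4 0.22 0.68 0.02 0.307 0.039 -0.181;0.4 0.22 0.68 0.02 0.307 0.039 -0.181", "grip_force": 30}}

```text
time_s: 1.35
ee_pos: [0.4181, -0.0316, 0.2716]
tcp_rot: [0.078, 0.884, 0.459, 0.042]
wrist_force: [0.4, -1.1, 0.2]
grip_width: 0.0596
grip_force: 0.0
```

Run:
```python
from h import *
print(bot.state()['joints'].round(3))
c=cap('scene'); c2=cap('wrist'); W=pts(c2)
im=np.hstack([c['img'],c2['img']]); im=cv2.resize(im,(800,300)); cv2.imwrite('pics/a1.png',im[...,::-1])
hsv=cv2.cvtColor(c2['img'],cv2.COLOR_RGB2HSV); H,S,V=[hsv[...,i].astype(int) for i in range(3)]
x,y,z=[W[...,i] for i in range(3)]
t=(H>8)&(H<22)&(S>150)&(V>120)&(z>.07)&(z<.1)&(y>.04)&(y<.13)&(x>.4)&(x<.56)
P=W[t]; print(len(P)); r=cv2.minAreaRect((P[:,:2]*1000).astype(np.float32)); print(np.round(r[0],1),np.round(r[1],1),r[2],np.percentile(P[:,2],[5,50,95]))
```

```text
[-0.428 -0.281 -0.137 -0.973 -1.856 -1.545]
1883
[483.7  86. ] [35.4 90.2] 79.57503509521484 [0.08378091 0.08616776 0.08708457]
```

View pics/a1.png

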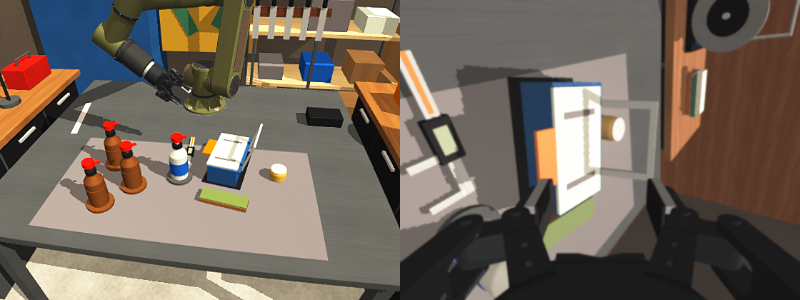

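The left half shows the arm clear of the bottles. The right half (wrist) shows the tab at (545,150) with a finger on each side. The tab measures 35 x 90 mm at z = 86 mm, which matches the sizes given.

```bash
sed -i 's/O=np.array(\[.499,.159,.080\])/O=np.array([.498,.160,.080])/' h.py
cat >> h.py <<'E'
def at(th,off,psi=0):
    R=pose(th,-72,20)[1]; g=O-.072*ux+.02*uy+.003*uz+(off[0]*ux+off[1]*uy+off[2]*uz)/1000
    return g-.006*R[:,2],R
E
python3 - <<'E'
from h import *
rows([at(35,(-80,0,110)),at(35,(-75,0,30)),at(35,(-60,0,0)),at(35,(0,0,0)),at(35,(0,0,25)),pose(35,-78,20)])
E
```

```text
[ 0.0427  0.0575 -0.0995  0.0008  0.     -0.0003] tcp [0.45  0.009 0.196] deg 0.2
[ 0.0439  0.0641 -0.2062  0.0008  0.     -0.0003] tcp [0.451 0.014 0.116] deg 0.2
[ 0.0475  0.0838 -0.2462  0.0008  0.     -0.0003] tcp [0.454 0.029 0.086] deg 0.2
[ 0.062   0.1625 -0.2462  0.0008  0.     -0.0003] tcp [0.464 0.088 0.086] deg 0.2
[ 0.062   0.1625 -0.2129  0.0008  0.     -0.0003] tcp [0.464 0.088 0.111] deg 0.2
[ 0.0669  0.1891 -0.1429  0.0008  0.     -0.0003] tcp [0.468 0.108 0.164] deg 0.2
```

Move in as far as the slot pose (tab between the open fingers), then check.

{"fn": "send_rows", "kwargs": {"motion": "0.4 0.04 0.05 -0.05 0 0 0;0.4 0.043 0.057 -0.10 0 0 0;0.4 0.043 0.06 -0.15 0 0 0;0.4 0.044 0.064 -0.2 0 0 0;0.4 0.0475 0.084 -0.24 0 0 0;0.4 0.0475 0.084 -0.246 0 0 0;0.4 0.051 0.105 -0.246 0 0 0;0.4 0.055 0.125 -0.246 0 0 0;0.4 0.059 0.145 -0.246 0 0 0;0.4 0.062 0.1625 -0.246 0 0 0;0.4 0.062 0.1625 -0.246 0 0 0;0.4 0.062 0.1625 -0.246 0 0 0"}}

```text
time_s: 2.45
ee_pos: [0.4652, 0.0871, 0.0877]
tcp_rot: [0.08, 0.884, 0.459, 0.043]
wrist_force: [0.1, -1.1, 0.3]
grip_width: 0.0598
grip_force: 0.0
```

Run:
```python
from h import *
c2=cap('wrist');c=cap('top'); im=np.hstack([c['img'],c2['img']]); im=cv2.resize(im,(800,300)); cv2.imwrite('pics/a2.png',im[...,::-1])
s=bot.state();print(s['joints'].round(3),s['ee_pos'],s['wrist_force'])
rows([at(35,(0,0,0)),at(35,(0,0,25)),at(35,(4,0,50)),pose(35,-78,20)])
```

```text
[-0.143 -0.168 -0.382 -0.973 -1.416 -1.416] [0.46511371 0.08676436 0.08720941] [-0.6773962  -0.42187463 -0.22791433]
[-0.0009  0.0016 -0.001   0.0009  0.0003  0.0003] tcp [0.464 0.088 0.086] deg 0.2
[-0.0009  0.0016  0.0323  0.0009  0.0003  0.0003] tcp [0.464 0.088 0.111] deg 0.2
[0.0001 0.0068 0.0656 0.0009 0.0003 0.0003] tcp [0.465 0.092 0.136] deg 0.2
[0.004  0.0282 0.1023 0.0009 0.0003 0.0003] tcp [0.468 0.108 0.164] deg 0.2
```

View pics/a2.png

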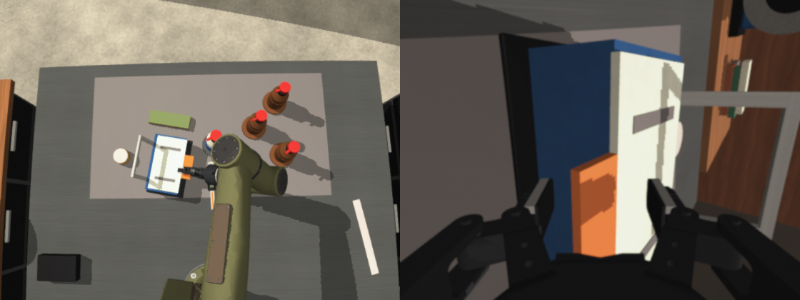

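The tab is between the fingers (wrist view: lower finger at (540,205), tab at (595,200)) and nothing has been touched. Now I'll pry it up and close.

{"fn": "send_rows", "kwargs": {"motion": "0.4 0 0.0016 0.008 0 0 0;0.4 0 0.002 0.018 0 0 0;0.4 0 0.003 0.030 0 0 0;0.4 0 0.004 0.042 0 0 0;0.4 0 0.006 0.054 0 0 0;0.4 0 0.008 0.066 0 0 0;0.4 0.001 0.014 0.078 0 0 0;0.4 0.002 0.021 0.09 0 0 0;0.4 0.004 0.028 0.102 0 0 0;0.4 0.004 0.028 0.102 0 0 0;0.1 0.004 0.028 0.102 0 0 0;-0.2 0.004 0.028 0.102 0 0 0;-0.5 0.004 0.028 0.102 0 0 0;-0.8 0.004 0.028 0.102 0 0 0;-1 0.004 0.028 0.102 0 0 0;-1 0.004 0.028 0.102 0 0 0;-1 0.004 0.028 0.102 0 0 0;-1 0.004 0.028 0.102 0 0 0"}}

```text
time_s: 4.05
ee_pos: [0.468, 0.1095, 0.1639]
tcp_rot: [0.08, 0.884, 0.46, 0.042]
wrist_force: [-0.2, 0.5, 2.8]
grip_width: 0.0056
grip_force: 30.6
```

Run:
```python
from h import *
c2=cap('scene');c=cap('wrist'); im=np.hstack([c2['img'][100:310,150:430].repeat(2,0).repeat(2,1),c['img']]); im=cv2.resize(im,(800,300)); cv2.imwrite('pics/a3.png',im[...,::-1])
s=bot.state();print(s['joints'].round(3),s['ee_pos'],s['wrist_force'],s['grip_width'],s['grip_force'])
for th in (50,65,80,95,102,108): rows([pose(th,-78,20,sh=(4,0,4))])
```

```text
[-0.087 -0.28  -0.333 -0.961 -1.463 -1.581] [0.46793203 0.10936799 0.16370321] [-0.30133905  1.31828652  3.72434829] 0.005826715040948337 31.771176812471822
[ 0.0074  0.0369  0.0413 -0.0816  0.0154 -0.0001] tcp [0.473 0.137 0.195] deg 14.9
[ 1.500e-02  7.850e-02  6.700e-02 -1.635e-01  3.040e-02 -1.000e-04] tcp [0.479 0.168 0.214] deg 29.9
[ 2.360e-02  1.252e-01  8.090e-02 -2.455e-01  4.540e-02 -2.000e-04] tcp [0.486 0.203 0.224] deg 44.9
[ 3.250e-02  1.738e-01  8.200e-02 -3.275e-01  6.040e-02 -2.000e-04] tcp [0.492 0.24  0.225] deg 59.9
[ 3.660e-02  1.962e-01  7.810e-02 -3.657e-01  6.750e-02 -2.000e-04] tcp [0.495 0.257 0.222] deg 66.9
[ 4.000e-02  2.149e-01  7.260e-02 -3.985e-01  7.350e-02 -2.000e-04] tcp [0.498 0.271 0.218] deg 72.9
```

View pics/a3.png

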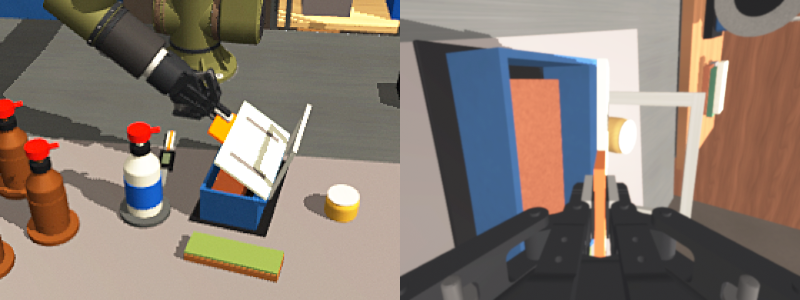

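The cover is gripped by the tab at about 35° (left half, tab at (222,125)), square and edge-on in the wrist view. Next I'll tip it to 80°, with a slight lift off the ledge.

{"fn": "send_rows", "kwargs": {"motion": "-1 0 0 0.004 0 0 0;-1 0.001 0.005 0.012 -0.014 0.0026 0;-1 0.003 0.016 0.023 -0.041 0.0077 0;-1 0.0055 0.026 0.033 -0.061 0.0115 0;-1 0.0074 0.037 0.0413 -0.0816 0.0154 0;-1 0.010 0.051 0.051 -0.109 0.020 0;-1 0.0125 0.0645 0.0593 -0.136 0.0253 0;-1 0.015 0.0785 0.067 -0.1635 0.0304 0;-1 0.018 0.094 0.0725 -0.191 0.0354 0;-1 0.0207 0.1095 0.077 -0.218 0.0404 0;-1 0.0236 0.1252 0.081 -0.2455 0.0454 0;-1 0.0236 0.1252 0.081 -0.2455 0.0454 0;-1 0.0236 0.1252 0.081 -0.2455 0.0454 0"}}

```text
time_s: 5.23
ee_pos: [0.4872, 0.2044, 0.228]
tcp_rot: [0.089, 0.992, 0.087, 0.011]
wrist_force: [-0.3, -1.0, 12.7]
grip_width: 0.0053
grip_force: 31.2
```

Run:
```python
from h import *
s=bot.state();print(s['joints'].round(3),s['ee_pos'],s['wrist_force'],s['grip_width'],s['grip_force'])
c=cap('scene'); t=cap('top'); cw=cap('wrist'); np.save('s80.npy',{'s':{**c,'W':pts(c)},'t':{**t,'W':pts(t)}},allow_pickle=True)
def T(W): d=W-O; return np.stack([d@ux,d@uy,d@uz],-1)*1000
for n,k in (('scene',c),('top',t)):
    W=T(pts(k)); x,y,z=[W[...,i] for i in range(3)]
    hsv=cv2.cvtColor(k['img'],cv2.COLOR_RGB2HSV);V=hsv[...,2];S=hsv[...,1]
    m=(x>10)&(x<90)&(abs(y)<98)&(z>15)&(z<110)&(S<70); P=W[m]
    if len(P)>50:
        mu=np.median(P,0); u,sv,vt=np.linalg.svd(P-P.mean(0)); print(n,len(P),P.mean(0).round(1),'normal',vt[2].round(3), 'zmin',np.percentile(P[:,2],[1,99]),'y',np.percentile(P[:,1],[1,99]), 'res',np.std((P-P.mean(0))@vt[2]))
    m=(x>60)&(x<130)&(abs(y)<90)&(z>20)&(z<110)&(S<80)&(x>70+.2*z);P=W[m];print(' rest',len(P),np.polyfit(P[:,2],P[:,0],1) if len(P)>20 else '')
cr=c['img'][100:310,200:480]; im=np.hstack([cv2.resize(cr,(560,420)),cw['img']]); cv2.imwrite('pics/a4.png',cv2.resize(im,(800,300))[...,::-1])
```

```text
[ 0.708 -0.236 -0.195 -0.105 -1.472 -2.455] [0.48719256 0.20441202 0.22803718] [-0.3040774  -0.95132213 12.7116417 ] 0.005300867432999934 31.199328303337097
scene 678 [62.5 -6.3 61. ] normal [0.968 0.003 0.252] zmin [ 15.79131247 108.67166614] y [-96.86025856  94.87810443] res 5.513124783189703
 rest 277 [ 0.32926266 74.50569173]
 rest 0
```

View pics/a4.png

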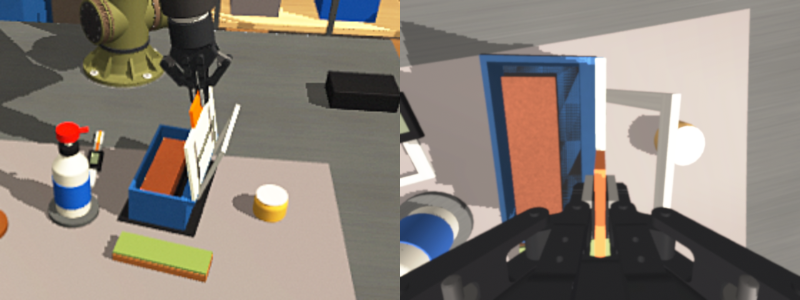

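The cover stands at about 80° in the jaws. An upward 12.7 N shows its rear edge pressing on the ledge, so I'll raise it a little and tip it further.

Run:
```python
from h import *
L=[pose(80,-78,20,sh=(4,0,10))]+[pose(t,-78,20,sh=(3,0,10)) for t in (88,96,104)]
rows(L)
```

```text
[-0.002  -0.0005  0.0033 -0.0005  0.0021 -0.0002] tcp [0.486 0.203 0.23 ] deg 0.4
[ 0.0025  0.0241  0.0055 -0.0442  0.0101 -0.0003] tcp [0.489 0.222 0.232] deg 8.2
[ 0.0073  0.0501  0.004  -0.0879  0.0181 -0.0004] tcp [0.493 0.241 0.231] deg 16.2
[ 0.012   0.0755 -0.0011 -0.1316  0.0261 -0.0006] tcp [0.496 0.26  0.227] deg 24.2
```

{"fn": "send_rows", "kwargs": {"motion": "-1 0 0 0.005 0 0 0;-1 0 0 0.009 0 0 0;-1 0.001 0.006 0.010 -0.011 0.0025 0;-1 0.002 0.014 0.011 -0.025 0.005 0;-1 0.0035 0.024 0.011 -0.044 0.0085 0;-1 0.0055 0.037 0.010 -0.066 0.0125 0;-1 0.0075 0.050 0.009 -0.088 0.0165 0;-1 0.0095 0.063 0.007 -0.110 0.0205 0;-1 0.012 0.0755 0.0045 -0.1316 0.0245 0;-1 0.012 0.0755 0.0045 -0.1316 0.0245 0;-1 0.012 0.0755 0.0045 -0.1316 0.0245 0"}}

```text
time_s: 6.3
ee_pos: [0.4946, 0.2606, 0.2259]
tcp_rot: [0.089, 0.988, -0.125, -0.012]
wrist_force: [0.2, -0.4, -1.9]
grip_width: 0.0057
grip_force: 29.7
```

Run:
```python
from h import *
s=bot.state();print(s['joints'].round(3),s['ee_pos'],s['tcp_rot'],s['wrist_force'],s['wrist_torque'],s['grip_width'],s['grip_force'])
c=cap('scene'); t=cap('top')
def T(W): d=W-O; return np.stack([d@ux,d@uy,d@uz],-1)*1000
for n,k in (('scene',c),('top',t)):
    W=T(pts(k)); x,y,z=[W[...,i] for i in range(3)]
    hsv=cv2.cvtColor(k['img'],cv2.COLOR_RGB2HSV);H=hsv[...,0];V=hsv[...,2];S=hsv[...,1]
    m=(x>40)&(x<130)&(abs(y)<110)&(z>3)&(z<150)&(S<60)
    # near side edge band of cover / rest by y slices
    for a,b in ((-110,-85),(-85,-50),(-50,50)):
        q=m&(y>a)&(y<b)
        for z0 in range(0,120,20):
            P=W[q&(z>z0)&(z<z0+20)]
            if len(P)>8: print(n,a,z0,len(P),np.percentile(P[:,0],[5,50,95]).round(1))
z=z
rows([pose(107.5,-78,20,sh=(3,0,h)) for h in (10,7,4,1)])
cr=c['img'][100:310,200:480]; im=np.hstack([cv2.resize(cr,(560,420)),t['img']]); cv2.imwrite('pics/a5.png',cv2.resize(im,(800,300))[...,::-1])
```

```text
[ 0.912  0.071  0.003  0.115 -1.726 -2.658] [0.49456492 0.26058303 0.22586822] [ 0.08930487  0.98809316 -0.12469511 -0.01215236] [ 0.24582487 -0.37191286 -1.89815964] [ 0.70771569 -0.37500623  0.02581692] 0.0057400592139835145 29.72139447927475
scene -110 40 9 [70.5 74.5 77.9]
scene -110 60 13 [74.5 78.5 82. ]
scene -110 80 16 [80.1 83.7 87. ]
scene -110 100 20 [85.8 89.1 92.3]
scene -85 0 23 [61.7 78.  84. ]
scene -85 20 24 [66.8 83.9 88.9]
scene -85 40 28 [85.3 90.7 96.3]
scene -85 60 30 [ 83.4  97.8 103.9]
scene -85 80 45 [ 99.5 106.1 111. ]
scene -85 100 26 [ 86.4  90.  101.3]
scene -50 80 89 [ 80.1 106.4 110.9]
scene -50 100 9 [ 86.8  91.3 109.3]
top -110 0 16 [57.7 59.6 61.8]
top -110 20 22 [61.4 64.4 67. ]
top -110 40 23 [66.6 69.5 71.8]
top -110 60 26 [71.8 74.6 77.1]
top -110 80 23 [77.2 79.8 81.8]
top -110 100 33 [81.9 84.7 90.3]
top -85 0 33 [57.1 59.7 61.7]
top -85 20 40 [61.2 63.8 66.8]
top -85 40 41 [66.5 68.9 71.6]
top -85 60 44 [71.7 74.2 76.3]
top -85 80 95 [ 77.   97.5 108.9]
top -85 100 67 [81.4 85.2 97.8]
top -50 0 98 [56.6 59.4 61.7]
top -50 20 120 [61.2 64.4 67.2]
top -50 40 126 [66.  69.3 72.3]
top -50 60 127 [71.4 74.5 77. ]
top -50 80 128 [ 76.5  79.5 103.4]
top -50 100 50 [ 81.9  83.8 102.5]
[ 0.0043  0.0117 -0.0024 -0.0181  0.0026  0.0001] tcp [0.498 0.268 0.225] deg 3.3
[ 0.0043  0.0117 -0.0064 -0.0181  0.0026  0.0001] tcp [0.498 0.268 0.222] deg 3.3
[ 0.0043  0.0117 -0.0104 -0.0181  0.0026  0.0001] tcp [0.498 0.268 0.219] deg 3.3
[ 0.0043  0.0117 -0.0144 -0.0181  0.0026  0.0001] tcp [0.498 0.268 0.216] deg 3.3
```

View pics/a5.png

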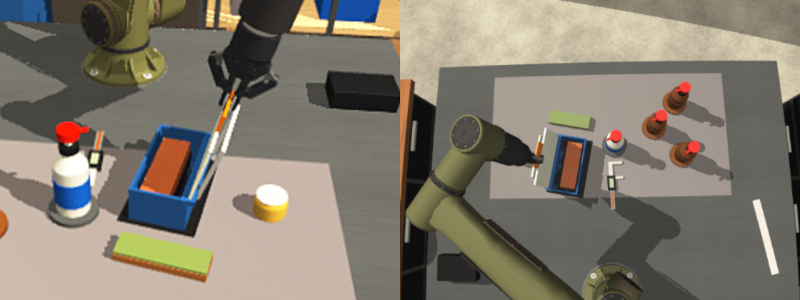

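{"fn": "send_rows", "kwargs": {"motion": "-1 0.002 0.006 0 -0.007 0.001 0;-1 0.004 0.012 -0.001 -0.014 0.002 0;-1 0.005 0.015 -0.0024 -0.018 0.0026 0;-1 0.005 0.015 -0.004 -0.018 0.0026 0;-1 0.005 0.015 -0.005 -0.018 0.0026 0;-1 0.005 0.015 -0.006 -0.018 0.0026 0;-1 0.005 0.015 -0.006 -0.018 0.0026 0"}}

```text
time_s: 6.98
ee_pos: [0.4982, 0.2709, 0.2238]
tcp_rot: [0.09, 0.984, -0.15, -0.013]
wrist_force: [-3.2, 1.6, 2.5]
grip_width: 0.0054
grip_force: 30.5
```

{"fn": "send_rows", "kwargs": {"motion": "-1 0 0 0 0 0 0;-1 0 0 0 0 0 0;-0.9 0 0 0 0 0 0;-0.8 0 0 0 0 0 0;-0.7 0 0 0 0 0 0;-0.6 0 0 0 0 0 0;-0.5 0 0 0 0 0 0;-0.5 0 0 0 0 0 0;-0.5 0 0 0 0 0 0;-0.5 0 0 0 0 0 0"}}

```text
time_s: 7.82
ee_pos: [0.4983, 0.2706, 0.2227]
tcp_rot: [0.09, 0.984, -0.151, -0.013]
wrist_force: [0.7, -0.0, 0.5]
grip_width: 0.0215
grip_force: 0.0
```

Run:
```python
from h import *
s=bot.state();print(s['ee_pos'],s['tcp_rot'],s['wrist_force'],s['grip_width'],s['grip_force'])
c=cap('scene'); t=cap('wrist'); tp=cap('top')
W=pts(tp)-O; W=np.stack([W@ux,W@uy,W@uz],-1)*1000; x,y,z=[W[...,i] for i in range(3)]
S=cv2.cvtColor(tp['img'],cv2.COLOR_RGB2HSV)[...,1]
m=(x>40)&(x<130)&(abs(y)<45)&(z>3)&(z<110)&(S<60)
for z0 in range(0,120,20):
    P=W[m&(z>z0)&(z<z0+20)]; print(z0,len(P),np.percentile(P[:,0],[5,50,95]).round(1))
R=Ro.from_quat(s['tcp_rot']).as_matrix(); print('retract 0.12m:',(-R[:,2]*.12/.75).round(4),'y axis',R[:,1].round(3))
cr=c['img'][100:310,200:480]; im=np.hstack([cv2.resize(cr,(560,420)),t['img']]); cv2.imwrite('pics/a6.png',cv2.resize(im,(800,300))[...,::-1])
```

```text
[0.49827211 0.27064303 0.22272041] [ 0.0898877   0.98434653 -0.15100352 -0.01341853] [ 0.7373351  -0.03842715  0.47741151] 0.021524202272917903 0.0
0 108 [60.7 64.1 68.4]
20 141 [66.6 71.  74.7]
40 138 [74.7 78.5 82.6]
60 145 [81.4 85.5 89.6]
80 123 [88.3 92.2 97.1]
100 25 [95.8 97.6 98.5]
retract 0.12m: [0.0086 0.0472 0.1526] y axis [ 0.173  0.938 -0.3  ]
```

View pics/a6.png

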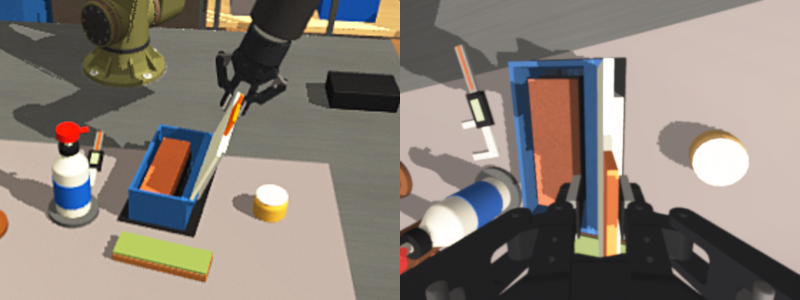

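Released. The cover leans at about 109° on the rest with no force left on the gripper, the tab uppermost between the open fingers. Now I'll retract along the tab.

{"fn": "send_rows", "kwargs": {"motion": "-0.5 0.0005 0.003 0.010 0 0 0;-0.5 0.001 0.006 0.02 0 0 0;-0.5 0.0018 0.010 0.032 0 0 0;-0.5 0.003 0.016 0.052 0 0 0;-0.5 0.0045 0.025 0.080 0 0 0;-0.5 0.0065 0.036 0.115 0 0 0;-0.5 0.0086 0.0472 0.1526 0 0 0;-0.5 0.0086 0.0472 0.1526 0 0 0;-0.8 0.0086 0.0472 0.18 0 0 0;-1 0.0086 0.0472 0.2 0 0 0;-1 0.0086 0.0472 0.2 0 0 0;-1 0.0086 0.0472 0.2 0 0 0"}}

```text
time_s: 8.97
ee_pos: [0.5048, 0.3065, 0.3744]
tcp_rot: [0.09, 0.985, -0.15, -0.013]
wrist_force: [-0.4, 0.2, -0.9]
grip_width: -0.0002
grip_force: 0.0
```

Run:
```python
from h import *
s=bot.state();print(s['joints'].round(2),s['ee_pos'],s['wrist_force'],s['grip_width'])
for n in ('top','scene'):
    k=cap(n); W0=pts(k); W=W0-O; W=np.stack([W@ux,W@uy,W@uz],-1)*1000; x,y,z=[W[...,i] for i in range(3)]
    hsv=cv2.cvtColor(k['img'],cv2.COLOR_RGB2HSV);H=hsv[...,0].astype(int);S=hsv[...,1];V=hsv[...,2]
    if n=='top':
        m=(x>40)&(x<130)&(abs(y)<45)&(z>3)&(z<110)&(S<60)
        for z0 in range(0,120,20):
            P=W[m&(z>z0)&(z<z0+20)]; print(z0,len(P),np.percentile(P[:,0],[5,50,95]).round(1))
    P=W[(H>8)&(H<22)&(S>150)&(z>90)&(x>80)&(abs(y)<80)]; print('tab',len(P),P.mean(0).round(1),P[:,2].max())
    r=((H<6)|(H>174))&(S>150)&(W0[...,2]>.188)&(W0[...,0]>.53)&(W0[...,0]<.64)&(abs(W0[...,1]+.02)<.06)
    P=W0[r]; d=np.linalg.norm(P[:,:2]-np.median(P[:,:2],0),axis=1); Q=P[d<.022]; print(n,'cap',len(P),np.median(P,0),Q.mean(0))
    # disc centre: opened mask to drop the spout
    mm=cv2.morphologyEx(r.astype(np.uint8),cv2.MORPH_OPEN,cv2.getStructuringElement(cv2.MORPH_ELLIPSE,(9,9)))>0
    if mm.sum()>20: (a,b),rr=cv2.minEnclosingCircle((W0[mm][:,:2]*1000).astype(np.float32)); print('  disc',a,b,rr)
    if n=='top': im=k['img']
    else: im=np.hstack([im,k['img']])
cv2.imwrite('pics/a7.png',cv2.resize(im,(800,300))[...,::-1])
```

```text
[ 0.96  0.24  0.44  0.14 -2.04 -2.66] [0.50483914 0.30648775 0.37435851] [-0.36484626  0.2387807  -0.91162384] -0.0002392287246295081
0 108 [61.  63.9 68. ]
20 142 [66.5 70.8 74.9]
40 144 [74.5 78.5 82.6]
60 150 [81.9 85.9 89.7]
80 152 [89.6 93.2 97. ]
100 43 [95.7 97.3 99.4]
tab 332 [108.1  -1.1 130.3] 148.11761030299226
top cap 214 [ 0.58052556 -0.02250791  0.19575042] [ 0.58165971 -0.02280254  0.19562592]
  disc 581.6871337890625 -23.621915817260742 20.139604568481445
tab 84 [113.9 -14.8 143.8] 522.8883540534379
scene cap 179 [ 0.58656998 -0.0185678   0.19565671] [ 0.58832303 -0.01966505  0.19512412]
  disc 585.2044677734375 -21.190690994262695 22.01485252380371
```

View pics/a7.png

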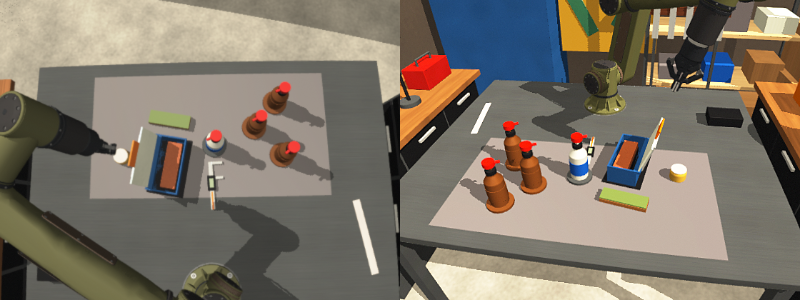

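The cover stands on the ledge, leaning on the rest (109°, tab up to z = 0.228), and the bystanders have not moved. The cap centre is about (0.583, -0.022). Next I'll move over it.

Run:
```python
from h import *
s=bot.state(); R0=Ro.from_quat(s['tcp_rot']).as_matrix()
z=R0[:,2]; ax=np.cross(z,[0,0,-1.]); rv=ax/np.linalg.norm(ax)*np.arcsin(np.linalg.norm(ax))
R=Ro.from_rotvec(rv).as_matrix()@R0
rows([(np.array([.583,-.022,.374]),R),(np.array([.583,-.022,.245]),R)])
```

```text
[ 0.1045 -0.4378  0.0022  0.0953 -0.0175  0.    ] tcp [ 0.583 -0.022  0.374] deg 17.4
[ 0.1045 -0.4378 -0.1698  0.0953 -0.0175  0.    ] tcp [ 0.583 -0.022  0.245] deg 17.4
```

{"fn": "send_rows", "kwargs": {"motion": "-1 0.01 -0.04 0.01 0.01 -0.002 0;-1 0.03 -0.09 0.01 0.03 -0.005 0;-1 0.045 -0.14 0.005 0.05 -0.009 0;-1 0.055 -0.19 0.002 0.07 -0.013 0;-1 0.065 -0.24 0.002 0.0953 -0.0175 0;-1 0.075 -0.29 0.002 0.0953 -0.0175 0;-1 0.085 -0.34 0.002 0.0953 -0.0175 0;-1 0.095 -0.39 0.002 0.0953 -0.0175 0;-1 0.1045 -0.438 0.002 0.0953 -0.0175 0;-1 0.1045 -0.438 -0.04 0.0953 -0.0175 0;-1 0.1045 -0.438 -0.08 0.0953 -0.0175 0;-1 0.1045 -0.438 -0.12 0.0953 -0.0175 0;-1 0.1045 -0.438 -0.15 0.0953 -0.0175 0;-1 0.1045 -0.438 -0.17 0.0953 -0.0175 0;-1 0.1045 -0.438 -0.17 0.0953 -0.0175 0;-1 0.1045 -0.438 -0.17 0.0953 -0.0175 0"}}

```text
time_s: 10.4
ee_pos: [0.5826, -0.0226, 0.2445]
tcp_rot: [0.091, 0.996, -0.0, -0.001]
wrist_force: [0.1, -0.4, 1.5]
grip_width: 0.0
grip_force: 0.0
```

Run:
```python
from h import *
s=bot.state();print(s['joints'].round(2),s['ee_pos'],s['tcp_rot'],s['wrist_force'],s['grip_width'])
c=cap('scene'); t=cap('wrist')
cr=c['img'][100:310,150:430]; im=np.hstack([cv2.resize(cr,(560,420)),t['img']]); cv2.imwrite('pics/a8.png',cv2.resize(im,(800,300))[...,::-1])
```

```text
[ 0.31 -0.    0.02  0.   -1.6  -2.06] [ 0.58255933 -0.02255516  0.24454578] [ 9.09444001e-02  9.95855671e-01 -3.92070010e-04 -6.66463570e-04] [ 0.1375181  -0.41006057  1.53860696] 1.0150218663716634e-05
```

View pics/a8.png

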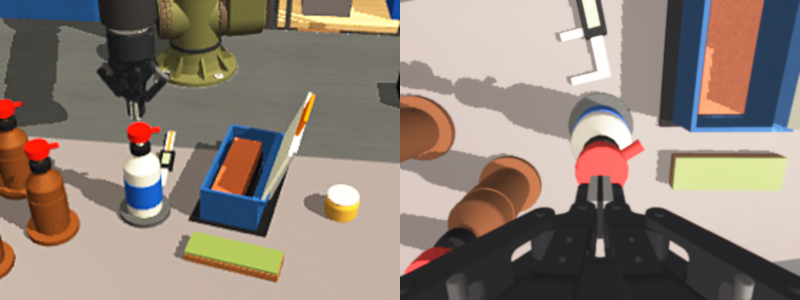

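The closed fingertips stand over the red cap (wrist view: tips (600,185), cap (603,163)). Pressing now.

{"fn": "send_rows", "kwargs": {"motion": "-1 0 0 -0.012 0 0 0;-1 0 0 -0.024 0 0 0;-1 0 0 -0.031 0 0 0;-1 0 0 -0.036 0 0 0;-1 0 0 -0.041 0 0 0;-1 0 0 -0.046 0 0 0;-1 0 0 -0.049 0 0 0;-1 0 0 -0.049 0 0 0;-1 0 0 -0.049 0 0 0;-1 0 0 -0.049 0 0 0"}}

```text
time_s: 11.33
ee_pos: [0.5831, -0.0222, 0.2121]
tcp_rot: [0.091, 0.996, 0.0, 0.002]
wrist_force: [-7.0, 3.5, 13.5]
grip_width: -0.0001
grip_force: 6.9
```

{"fn": "send_rows", "kwargs": {"motion": "-1 0 0 -0.002 0 0 0;-1 0 0 -0.004 0 0 0;-1 0 0 -0.004 0 0 0;-1 0 0 -0.004 0 0 0"}}

```text
time_s: 11.67
ee_pos: [0.5832, -0.0223, 0.2119]
tcp_rot: [0.09, 0.996, 0.0, 0.003]
wrist_force: [-12.7, 6.2, 23.5]
grip_width: 0.0002
grip_force: 11.9
```

The tips are at the hard stop: 3 mm more command moved them only 0.2 mm and raised the force to 23.5 N. Now I'll let go and go up.

{"fn": "send_rows", "kwargs": {"motion": "-1 0 0 0.01 0 0 0;-1 0 0 0.025 0 0 0;-1 0 0 0.04 0 0 0;-1 0 0 0.06 0 0 0;-1 0 0 0.09 0 0 0;-1 0 0 0.13 0 0 0;-1 0 -0.04 0.17 0 0 0;-1 -0.03 -0.08 0.17 0 0 0;-1 -0.06 -0.12 0.17 0 0 0;-1 -0.1 -0.16 0.17 0 0 0;-1 -0.14 -0.2 0.17 0 0 0;-1 -0.14 -0.2 0.17 0 0 0;-1 -0.14 -0.2 0.17 0 0 0;-1 -0.14 -0.2 0.17 0 0 0"}}

```text
time_s: 12.83
ee_pos: [0.4781, -0.1724, 0.3331]
tcp_rot: [0.091, 0.996, 0.0, 0.0]
wrist_force: [-0.3, 0.6, -1.5]
grip_width: -0.0003
grip_force: 0.0
```

Run:
```python
from h import *
s=bot.state();print(s['ee_pos'],s['wrist_force'],s['time_s'])
c=cap('scene'); t=cap('top')
W0=pts(c); hsv=cv2.cvtColor(c['img'],cv2.COLOR_RGB2HSV);H=hsv[...,0].astype(int);S=hsv[...,1]
r=((H<6)|(H>174))&(S>150)&(W0[...,2]>.15)&(W0[...,0]>.53)&(W0[...,0]<.64)&(abs(W0[...,1]+.02)<.06)
print('cap top z',np.percentile(W0[r][:,2],[50,90,97]))
im=np.hstack([c['img'],t['img']]); cv2.imwrite('pics/a9.png',cv2.resize(im,(800,300))[...,::-1])
```

```text
[ 0.47808323 -0.17242455  0.33306114] [-0.31064494  0.64226611 -1.52510434] 12.8333
cap top z [0.19487443 0.19753949 0.19814461]
```

View pics/a9.png

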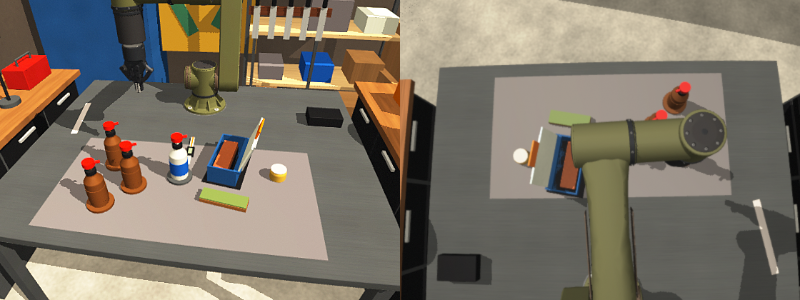

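The cover is still standing against the rest, the cap is back up at 0.197 m, the bystanders have not moved, and the arm is clear. I'll hand it in.

```bash
python3 -c "
from cell import bot
print(bot.job_done())"
```

```text
the job is handed in; nothing more can be done
None
```

I handed the job in at about 13 s: the cover stands on the back ledge, tab up, leaning on the rest; the nozzle was then pressed to its stop and sprang back, and the bystanders look unmoved (the hand-in gave no verdict).

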